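Sort out the mixed-up ink cartridges at the printer test bench

TASK

The cyan, magenta and yellow ink cartridges stand in each other's holders. Put each into the holder of its own colour, parking one in the empty grey holder on the way, so that at the end all three stand upright, flat on their holders' floors, and the grey holder is empty again. Keep the cartridges upright and do not disturb the bottle, the tape roll or the gear.

Things in the scene. Friction and masses are not known exactly. Their poses are not given: they have to be found in the camera images.
- cyan_cartridge (a point): the cyan ink cartridge: an upright block with a black lower body and a cyan top, 64 (x) by 36 (y) by 50 (height) mm, about 0.08 to 0.17 kg, loose. The point is its centre, 25 mm above its underside; its z axis points up, its x axis runs along the 64 mm length. It is picked across its 36 mm width. Either way round is equally good in a holder.
- magenta_cartridge (a point): the magenta ink cartridge: an upright block with a black lower body and a magenta top, 64 (x) by 36 (y) by 50 (height) mm, about 0.08 to 0.17 kg, loose. The point is its centre, 25 mm above its underside; its z axis points up, its x axis runs along the 64 mm length. It is picked across its 36 mm width. Either way round is equally good in a holder.
- yellow_cartridge (a point): the yellow ink cartridge: an upright block with a black lower body and a yellow top, 64 (x) by 36 (y) by 50 (height) mm, about 0.08 to 0.17 kg, loose. The point is its centre, 25 mm above its underside; its z axis points up, its x axis runs along the 64 mm length. It is picked across its 36 mm width. Either way round is equally good in a holder.
- cyan_holder: the cyan holder, home of the cyan cartridge; at the start it holds the yellow cartridge. A shallow tray fixed to the bench: rim 94 (x) by 66 (y) mm outside, 12 mm high; dark floor 80 by 52 mm, 4 mm above the bench (8 mm to spare all round a cartridge); a flat cyan tab, 5 mm high, sticks out 23 mm at the +x end. Origin: centre of the tray without tab, at bench height; z up, x along the 80 mm length.
- magenta_holder: the magenta holder, home of the magenta cartridge; at the start it holds the cyan cartridge. A shallow tray fixed to the bench: rim 94 (x) by 66 (y) mm outside, 12 mm high; dark floor 80 by 52 mm, 4 mm above the bench (8 mm to spare all round a cartridge); a flat magenta tab, 5 mm high, sticks out 23 mm at the +x end. Origin: centre of the tray without tab, at bench height; z up, x along the 80 mm length.
- yellow_holder: the yellow holder, home of the yellow cartridge; at the start it holds the magenta cartridge. A shallow tray fixed to the bench: rim 94 (x) by 66 (y) mm outside, 12 mm high; dark floor 80 by 52 mm, 4 mm above the bench (8 mm to spare all round a cartridge); a flat yellow tab, 5 mm high, sticks out 23 mm at the +x end. Origin: centre of the tray without tab, at bench height; z up, x along the 80 mm length.
- grey_holder: the grey spare holder, empty at the start. A shallow tray fixed to the bench: rim 94 (x) by 66 (y) mm outside, 12 mm high; dark floor 80 by 52 mm, 4 mm above the bench (8 mm to spare all round a cartridge); a flat grey tab, 5 mm high, sticks out 23 mm at the +x end. Origin: centre of the tray without tab, at bench height; z up, x along the 80 mm length.
- cleaner: bystander: a small white bottle with a red cap, 40 mm in diameter and 105 mm high, standing loose among the holders (as does a fixed blue screw bin, 44 mm square and 22 mm high); origin at the centre of its underside
- tape: bystander: a roll of orange tape lying flat, 48 mm in diameter with a 28 mm hole, 24 mm high, loose; origin at the centre of its underside
- gear: bystander: a white plastic gear lying flat, 46 mm over the teeth and 10 mm thick, with a hub 18 mm in diameter reaching 32 mm high, loose; origin at the centre of its underside
There are look-alikes about, which are no part of the job. What is shaped like the part that bears magenta_cartridge but brown is not meant. Leave any brown look-alike of the part that bears yellow_cartridge alone.

How it is judged:
By the outcome, as a careful person would: the job done as asked, in the order asked, and still so for the second after the job is handed in, with the robot touching nothing.
It also fails if it takes over 96 s, if anything falls off the work surface, if the arm or the gripper's body presses on something with over 40 N, if the wrist force passes 120 N, or if a joint passes its speed limit or range.

ROBOT

A 7-joint arm with a two-finger parallel gripper is mounted at the origin on the work surface. World frame = base frame: x ahead of the robot, y to its left, z up, the work surface at z = 0. Lengths are in m, angles in rad, forces in N, time in s.
With the tool pointing down it reaches from about 0.4 to 0.925 m from the base axis. Payload 5.6 kg.
Tool frame: the origin (TCP) lies on the centre line of the jaws, within the pads' length; the fingertips stand 17 mm ahead of it and the grasp point (between the pads) lies 2 mm behind it (robot.tip_extent is the distance from the TCP to the fingertips, in m); z points along the fingers, y is the line along which they close (so a half turn about z gives the same grasp; the last joint's range is limited). The gripper opens to 85 mm and grips with 20 to 120 N. Pads are 22 mm wide; open, the fingers measure 114 mm over their backs; the gripper's body (76 mm by 85 mm) begins 54 mm behind the grasp point. The pads swing forward as they close: fully open they stand 13 mm farther back than shut.
Start: joints at [-1.252, 0.468, -0.012, 1.603, 0.006, 1.071, -0.056], TCP at [0.23, 0.608, 0.248] pointing down, gripper open.
Joint ranges: [-2.53, 2.53], [-0.31, 2.02], [-1.57, 1.55], [0.28, 2.44], [-1.29, 4.43], [0.15, 1.84], [-2.92, 2.92]. Speed limits (rad/s): [2.57, 2.57, 3.14, 3.14, 3.14, 3.14, 3.14].

INTERFACE

Orientations are given as [roll, pitch, yaw] about the fixed x, y, z axes, in that order (R = Rz(yaw) Ry(pitch) Rx(roll)).
In Python, from workcell import robot gives the robot as it stands.
- The arm moves only by the tool jog_arm, never from a script. Its argument "motion" is a list of rows, each an object of numbers: "dx", "dy", "dz": the shift along the tool's x, y, z in cm; "wx", "wy", "wz": the turn, a rotation vector about the tool's x, y, z in units of 6 degrees (1.0 is 6 degrees). In form: [{"dx": .., "dy": .., "dz": .., "wx": .., "wy": .., "wz": ..}, ...]. A call has 1 to 12 rows; each row is the pose to reach, as a shift and turn from the pose commanded when the call began, along the tool's axes at that moment; what a row does not reach only later rows make up. A row lasts 1/8 s, in which the tool goes at most 62.5 mm and 10.7 degrees, less where a joint would pass 70% of its speed; a pose out of reach is approached as far as the arm can. A call with a gripper value outside its range is refused whole. "gripper" is the closure, from 0 (fully open) to 1 (shut), set as the call begins (left out, the last holds). The fingers move at their own pace and stop on an object; "squeeze" is the grip in N (left out, the last holds). Time passes only in rows, so rows that repeat a pose let the fingers close. It gives the time, the measured TCP pose, the force, the opening and the grip force at its end, in the units of the state.
- robot.state(): the state, without advancing time (a new reading comes with each control period).
- robot.read_camera(name): name is "scene" or "top" or "wrist"; returns a dict with "img" (400x640x3 uint8, red, green, blue), "z_map" (400x640 float32, m along the optical axis (not along the pixel's ray), 0 where there is no reading), "K" (3x3 intrinsics, pixels), "extrinsics" (4x4, takes a point from world to camera coordinates). Camera axes: x right, y down, z forward; pixel columns grow to the right and rows downward; lengths in m; the calibration is good to about 2 mm. A picture is of the moment at which its call begins.
- robot.hand_in(): hands the job in; it is judged then, once.
The state is a dict: "time": time; "joint_pos": joint angles; "joint_vel": joint speeds; "joint_efforts": joint torques, N m; "eef_pos": TCP position; "eef_rot": TCP orientation; "wrist_force": force on the tool from outside, world axes, zero at the start; "wrist_torque": the same for the moment, N m; "finger_gap": finger opening in m; "grasp_force": force on a finger pad.
Only numpy, scipy, OpenCV 4.12 (cv2) and the standard library are available. Lean on these libraries where they do the work, as an engineer would, in place of code of your own. Each camera call takes 0.05 s, during which the arm holds its last target. There are 200 camera calls.

## Working session

There is one attempt and no reset: what is moved stays moved. The work goes in short steps, Python scripts to look and compute and a tool call to move; the robot and the scene stay as the last step left them, time stands still between calls to the robot, and variables do not carry over. Pictures are saved under pics/ and viewed, at most 14 in all, crops included, and the job is handed in when it is done.

Besides the shell and the picture viewer there is one more tool, called after ">>>" in YAML: its name, and indented under it one key for each argument. jog_arm: Moves the arm, as the interface text tells. Its arguments: {"type":"object","properties":{"motion":{"type":"array"},"gripper":{"type":"number"},"squeeze":{"type":"number"}},"required":["motion"]}

```bash
mkdir -p pics; cat > h.py <<'E'
import numpy as np, cv2
from workcell import robot
def cam(n):
    d=robot.read_camera(n); d['bgr']=cv2.cvtColor(d['img'],cv2.COLOR_RGB2BGR); return d
def px2w(d,u,v,z):
    K=np.array(d['K']);E=np.array(d['extrinsics']);R=E[:3,:3];t=E[:3,3]
    c=-R.T@t; r=R.T@np.linalg.inv(K)@np.array([u,v,1.]); return c+r*(z-c[2])/r[2]
E
python3 - <<'E'
from h import *
for n in('top','scene'):
    d=cam(n); cv2.imwrite(f'pics/{n}0.png',d['bgr']); E=d['extrinsics'];print(n,np.round(-E[:3,:3].T@E[:3,3],3),np.round(d['K'],1).tolist())
s=robot.state();print({k:np.round(v,3) for k,v in s.items()})
E
```

```text
top [ 0.419 -0.004  0.975] [[456.0, 0.0, 317.2], [0.0, 456.0, 204.8], [0.0, 0.0, 1.0]]
scene [0.986 0.151 0.698] [[377.4, 0.0, 311.1], [0.0, 377.4, 195.7], [0.0, 0.0, 1.0]]
{'time': np.float64(0.1), 'joint_pos': array([-1.252,  0.468, -0.012,  1.604,  0.006,  1.071, -0.056]), 'joint_vel': array([ 0.001, -0.001, -0.001, -0.002,  0.001, -0.003,  0.   ]), 'joint_efforts': array([ 1.0000e-03, -5.3351e+01,  2.1000e-02, -2.5196e+01,  1.1000e-02,
        4.0000e-03, -0.0000e+00]), 'eef_pos': array([0.23 , 0.607, 0.247]), 'eef_rot': array([-3.14,  0.  ,  2.78]), 'wrist_force': array([-0.53 ,  0.418, -0.767]), 'wrist_torque': array([ 0.01 , -0.039, -0.021]), 'grasp_force': np.float64(0.0), 'finger_gap': np.float64(0.086)}
```

View pics/top0.png

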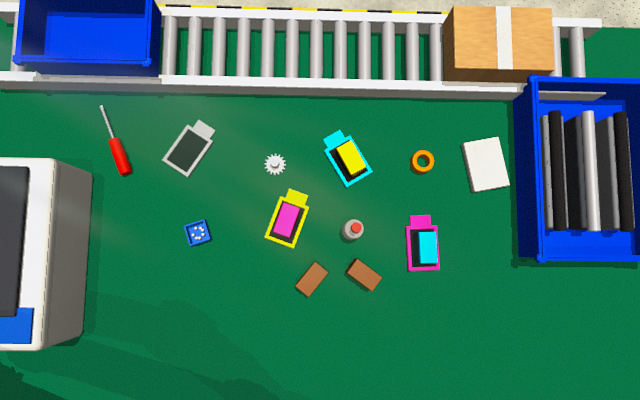

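View pics/scene0.png

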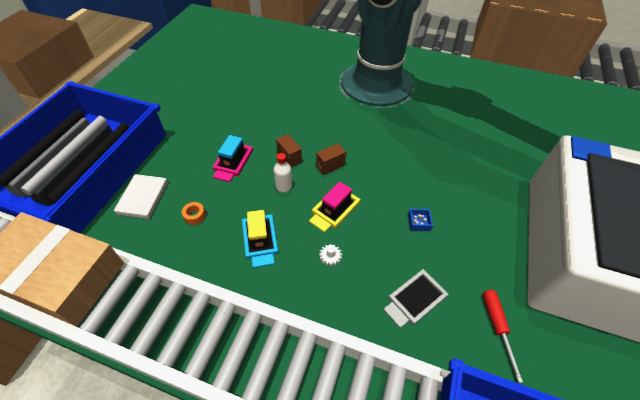

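The top view shows the following:
- Yellow cartridge (350,158), in the cyan holder.
- Magenta cartridge (287,221), in the yellow holder.
- Cyan cartridge (427,247), in the magenta holder.
- Grey holder, empty, at (189,150).
- Bottle (353,229), tape (423,160), gear (275,164).
- Brown look-alikes at (311,279) and (364,275), to be left alone.

The brightly coloured tops and tabs identify the parts that are meant. The enlarged crop should confirm this.

```bash
cat >> h.py <<'E'
HUE=dict(cyan=(85,102),magenta=(150,172),yellow=(24,34))
def rects(d,color,z,minpx=60):
    hsv=cv2.cvtColor(d['bgr'],cv2.COLOR_BGR2HSV)
    lo,hi=HUE[color]; m=cv2.inRange(hsv,(lo,120,90),(hi,255,255)); m[:100]=0
    n,l,st,c=cv2.connectedComponentsWithStats(m); out=[]
    for i in range(1,n):
        if st[i,4]<minpx: continue
        v,u=np.nonzero(l==i); P=np.array([px2w(d,a,b,z)[:2] for a,b in zip(u,v)])
        out.append((st[i],np.round(c[i]),P))
    return out
def box(P):
    (c,(w,h),a)=cv2.minAreaRect((P*1000).astype(np.float32))
    if w<h: w,h,a=h,w,a+90
    return np.round(c,1),round(w,1),round(h,1),round((a+90)%180-90,1)
E
python3 - <<'E'
from h import *
d=cam('top')
for k in HUE:
    for z in (.012,.054):
        for st,c,P in rects(d,k,z): print(k,z,st[4],c,*box(P))
# grey: rim bright low saturation
hsv=cv2.cvtColor(d['bgr'],cv2.COLOR_BGR2HSV); m=cv2.inRange(hsv,(0,0,110),(180,60,255)); 
n,l,s,c=cv2.connectedComponentsWithStats(m)
for i in range(1,n):
    if s[i,4]>60 and c[i][1]>100 :
        v,u=np.nonzero(l==i); 
        if s[i,4]<6000: print('grey',s[i,4],np.round(c[i]),*box(np.array([px2w(d,a,b,.012)[:2] for a,b in zip(u,v)])))
cv2.imwrite('pics/crop.png',cv2.resize(d['bgr'][110:310,150:460],None,fx=2.5,fy=2.5))
E
```

```text
cyan 0.012 749 [343. 155.] [632.7 -94.1] 118.3 69.4 31.4
cyan 0.012 569 [427. 247.] [ 440.4 -268.9] 67.8 37.9 1.9
cyan 0.054 749 [343. 155.] [623.4 -90.1] 113.1 66.3 31.4
cyan 0.054 569 [427. 247.] [ 439.5 -257.3] 64.8 36.3 1.9
magenta 0.012 589 [286. 219.] [495.5  31.5] 67.6 38.8 -17.8
magenta 0.012 714 [419. 239.] [ 450.4 -257.3] 117.4 68.2 2.7
magenta 0.054 589 [286. 219.] [492.2  30. ] 64.6 37.1 -17.8
magenta 0.054 714 [419. 239.] [ 449.1 -246.3] 112.2 65.3 2.7
yellow 0.012 556 [351. 157.] [ 630.6 -106.1] 70.7 38.2 29.3
yellow 0.012 752 [290. 215.] [500.4  26.1] 117.0 66.2 -19.9
yellow 0.054 556 [351. 157.] [ 621.4 -101.7] 67.6 36.6 29.3
yellow 0.054 752 [290. 215.] [496.8  24.8] 111.9 63.3 -19.9
grey 114 [106. 120.] [701.8 418.6] 75.7 7.3 22.2
grey 1343 [591. 171.] [ 613.  -633.6] 264.5 25.9 0.2
grey 537 [548. 170.] [ 610.  -536.8] 243.5 11.1 0.1
grey 168 [564. 171.] [ 610.6 -573.6] 243.7 3.5 -0.1
grey 495 [613. 171.] [ 610.1 -682.7] 244.6 10.3 -0.0
grey 745 [192. 144.] [650.2 238.6] 117.5 67.4 -32.2
grey 1861 [486. 164.] [ 622.2 -400.5] 111.5 81.3 11.3
grey 320 [275. 164.] [613.   56.8] 45.1 44.3 -74.7
grey 5244 [ 36. 243.] [423.9 560.7] 400.6 117.5 4.1
grey 123 [ 64. 209.] [510.4 493.7] 37.6 24.0 60.1
grey 221 [352. 229.] [ 477.9 -111.9] 40.5 40.3 -89.4
```

View pics/crop.png

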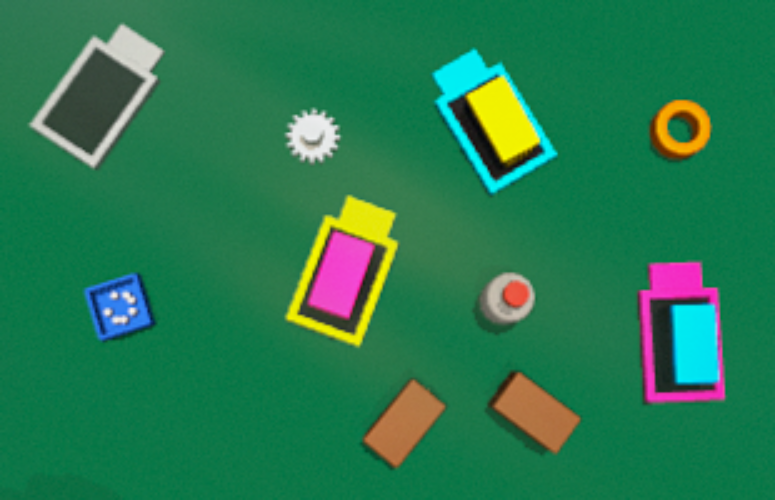

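Crop confirmed: coloured holders have tabs and coloured cartridge tops. The brown blocks at crop (403,422) and (535,412) are plain and not meant. Order: magenta to grey, yellow to yellow, cyan to cyan, magenta to magenta. I'll go above the magenta cartridge first.

```bash
cat >> h.py <<'E'
from scipy.spatial.transform import Rotation as Ro
def go(x,y,z,yaw):
    s=robot.state(); R=Ro.from_euler('xyz',s['eef_rot']); T=Ro.from_euler('xyz',[180,0,yaw],degrees=True)
    d=R.inv().apply(np.array([x,y,z])/1000-s['eef_pos'])*100; w=np.degrees((R.inv()*T).as_rotvec())/6
    print('t',round(float(s['time']),2),'d',np.round(d,2),'w',np.round(w,2),'rows',np.ceil(max(np.linalg.norm(d)/6.25,np.linalg.norm(w)*6/10.7))+2)
E
python3 -c "
from h import *
go(492,30,170,162.2)"
```

```text
t 0.15 d [-44.95 -44.73   7.82] w [-0.01  0.   -0.49] rows 13.0
```

>>> jog_arm:
  motion:
    - {"dx":-44.9,"dy":-44.7,"dz":7.8,"wz":-0.5}
    - {"dx":-44.9,"dy":-44.7,"dz":7.8,"wz":-0.5}
    - {"dx":-44.9,"dy":-44.7,"dz":7.8,"wz":-0.5}
    - {"dx":-44.9,"dy":-44.7,"dz":7.8,"wz":-0.5}
    - {"dx":-44.9,"dy":-44.7,"dz":7.8,"wz":-0.5}
    - {"dx":-44.9,"dy":-44.7,"dz":7.8,"wz":-0.5}
    - {"dx":-44.9,"dy":-44.7,"dz":7.8,"wz":-0.5}
    - {"dx":-44.9,"dy":-44.7,"dz":7.8,"wz":-0.5}
    - {"dx":-44.9,"dy":-44.7,"dz":7.8,"wz":-0.5}
    - {"dx":-44.9,"dy":-44.7,"dz":7.8,"wz":-0.5}
    - {"dx":-44.9,"dy":-44.7,"dz":7.8,"wz":-0.5}
    - {"dx":-44.9,"dy":-44.7,"dz":7.8,"wz":-0.5}
  gripper: 0
  squeeze: 60

```text
invalid input at $.motion[0]: expected keys dx, dy, dz, wx, wy, wz
```

>>> jog_arm:
  motion:
    - {"dx":-44.9,"dy":-44.7,"dz":7.8,"wx":0,"wy":0,"wz":-0.5}
    - {"dx":-44.9,"dy":-44.7,"dz":7.8,"wx":0,"wy":0,"wz":-0.5}
    - {"dx":-44.9,"dy":-44.7,"dz":7.8,"wx":0,"wy":0,"wz":-0.5}
    - {"dx":-44.9,"dy":-44.7,"dz":7.8,"wx":0,"wy":0,"wz":-0.5}
    - {"dx":-44.9,"dy":-44.7,"dz":7.8,"wx":0,"wy":0,"wz":-0.5}
    - {"dx":-44.9,"dy":-44.7,"dz":7.8,"wx":0,"wy":0,"wz":-0.5}
    - {"dx":-44.9,"dy":-44.7,"dz":7.8,"wx":0,"wy":0,"wz":-0.5}
    - {"dx":-44.9,"dy":-44.7,"dz":7.8,"wx":0,"wy":0,"wz":-0.5}
    - {"dx":-44.9,"dy":-44.7,"dz":7.8,"wx":0,"wy":0,"wz":-0.5}
    - {"dx":-44.9,"dy":-44.7,"dz":7.8,"wx":0,"wy":0,"wz":-0.5}
    - {"dx":-44.9,"dy":-44.7,"dz":7.8,"wx":0,"wy":0,"wz":-0.5}
    - {"dx":-44.9,"dy":-44.7,"dz":7.8,"wx":0,"wy":0,"wz":-0.5}
  gripper: 0
  squeeze: 60

```text
time: 1.65
eef_pos: [0.4916, 0.0304, 0.17]
eef_rot: [-3.141, -0.001, 2.83]
wrist_force: [0.2, 0.9, 0.1]
finger_gap: 0.0858
grasp_force: 0.0
```

```bash
python3 - <<'E'
from h import *
d=cam('wrist'); cv2.imwrite('pics/w1.png',d['bgr'])
print({k:np.round(v,3) for k,v in robot.state().items() if k[:3] in('eef','wri')})
HH=100
for k in('magenta','yellow'):
  hsv=0
  for st,c,P in rects(d,k,.054 if k=='magenta' else .012): print(k,st[4],c,*box(P))
go(492,30,42,162.2)
E
```

```text
{'eef_pos': array([0.491, 0.032, 0.17 ]), 'eef_rot': array([ 3.141e+00, -1.000e-03,  2.833e+00]), 'wrist_force': array([-0.245,  0.227, -0.788]), 'wrist_torque': array([-0.011,  0.033,  0.005])}
magenta 125 [319. 157.] [455.4  40.8] 21.6 3.7 69.3
magenta 3133 [318. 197.] [488.9  29.7] 64.0 35.8 -18.6
magenta 3135 [ 55. 229.] [ 443.2 -207.8] 98.3 65.2 2.7
yellow 2913 [318. 186.] [497.2  26.2] 115.0 67.1 -19.8
yellow 1574 [240. 350.] [ 646.  -117.1] 77.4 47.9 10.3
t 1.7 d [-0.13 -0.16 12.81] w [ 0.   -0.01  0.02] rows 5.0
```

View pics/w1.png

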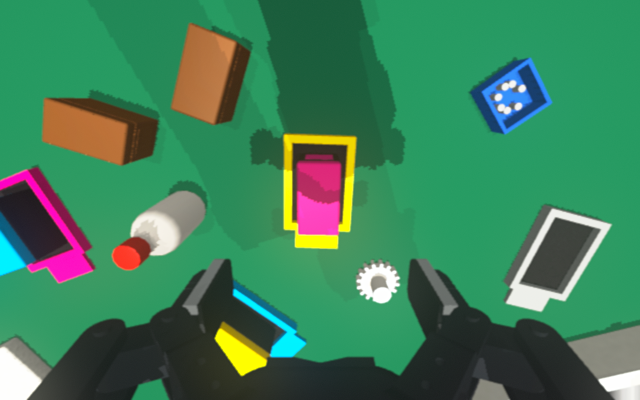

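The wrist view shows the magenta cartridge at (318,197), centred in the yellow holder between the jaws. I'll descend and grip.

>>> jog_arm:
  motion:
    - {"dx":0.0,"dy":-0.1,"dz":6.4,"wx":0,"wy":0,"wz":0.1}
    - {"dx":0.0,"dy":-0.1,"dz":10,"wx":0,"wy":0,"wz":0.1}
    - {"dx":0.0,"dy":-0.1,"dz":12.8,"wx":0,"wy":0,"wz":0.1}
    - {"dx":0.0,"dy":-0.1,"dz":12.8,"wx":0,"wy":0,"wz":0.1}
    - {"dx":0.0,"dy":-0.1,"dz":12.8,"wx":0,"wy":0,"wz":0.1}

```text
time: 2.33
eef_pos: [0.492, 0.0312, 0.0433]
eef_rot: [3.14, 0.001, 2.824]
wrist_force: [0.1, -0.6, 0.6]
finger_gap: 0.0856
grasp_force: 0.0
```

>>> jog_arm:
  motion:
    - {"dx":0,"dy":0,"dz":0,"wx":0,"wy":0,"wz":0}
    - {"dx":0,"dy":0,"dz":0,"wx":0,"wy":0,"wz":0}
    - {"dx":0,"dy":0,"dz":0,"wx":0,"wy":0,"wz":0}
    - {"dx":0,"dy":0,"dz":0,"wx":0,"wy":0,"wz":0}
    - {"dx":0,"dy":0,"dz":0,"wx":0,"wy":0,"wz":0}
    - {"dx":0,"dy":0,"dz":0,"wx":0,"wy":0,"wz":0}
    - {"dx":0,"dy":0,"dz":0,"wx":0,"wy":0,"wz":0}
    - {"dx":0,"dy":0,"dz":0,"wx":0,"wy":0,"wz":0}
  gripper: 1
  squeeze: 50

```text
time: 3.32
eef_pos: [0.492, 0.03, 0.0431]
eef_rot: [3.141, 0.001, 2.822]
wrist_force: [-0.9, 0.2, 5.6]
finger_gap: 0.035
grasp_force: 50.8
```

>>> jog_arm:
  motion:
    - {"dx":0,"dy":0,"dz":-4,"wx":0,"wy":0,"wz":0}
    - {"dx":0,"dy":0,"dz":-8,"wx":0,"wy":0,"wz":0}
    - {"dx":0,"dy":0,"dz":-12,"wx":0,"wy":0,"wz":0}
    - {"dx":0,"dy":0,"dz":-16,"wx":0,"wy":0,"wz":0}
    - {"dx":0,"dy":0,"dz":-16,"wx":0,"wy":0,"wz":0}
    - {"dx":0,"dy":0,"dz":-16,"wx":0,"wy":0,"wz":0}

```text
time: 4.08
eef_pos: [0.4907, 0.0299, 0.2015]
eef_rot: [-3.141, -0.001, 2.822]
wrist_force: [-0.9, -0.2, -1.4]
finger_gap: 0.0351
grasp_force: 50.7
```

```bash
python3 - <<'E'
from h import *
go(640,244.5,200,147.8)
E
```

```text
t 4.08 d [-7.43 25.07  0.13] w [-0.01 -0.01  2.31] rows 7.0
```

>>> jog_arm:
  motion:
    - {"dx":-7.4,"dy":25,"dz":0,"wx":0,"wy":0,"wz":2.3}
    - {"dx":-7.4,"dy":25,"dz":0,"wx":0,"wy":0,"wz":2.3}
    - {"dx":-7.4,"dy":25,"dz":0,"wx":0,"wy":0,"wz":2.3}
    - {"dx":-7.4,"dy":25,"dz":0,"wx":0,"wy":0,"wz":2.3}
    - {"dx":-7.4,"dy":25,"dz":0,"wx":0,"wy":0,"wz":2.3}
    - {"dx":-7.4,"dy":25,"dz":0,"wx":0,"wy":0,"wz":2.3}
    - {"dx":-7.4,"dy":25,"dz":0,"wx":0,"wy":0,"wz":2.3}
    - {"dx":-7.4,"dy":25,"dz":0,"wx":0,"wy":0,"wz":2.3}

```text
time: 5.08
eef_pos: [0.6401, 0.2422, 0.2025]
eef_rot: [-3.141, 0.0, 2.579]
wrist_force: [0.1, 1.1, -0.3]
finger_gap: 0.0354
grasp_force: 50.8
```

```bash
python3 - <<'E'
from h import *
d=cam('wrist'); cv2.imwrite('pics/w2.png',d['bgr'])
for n in range(3): print(np.round(robot.state()['eef_pos'],4))
for st,c,P in rects(d,'magenta',.2+.011): print(st[4],c,*box(P))
go(640,244.5,45,147.8)
E
```

```text
[0.6402 0.2426 0.2027]
[0.6402 0.2426 0.2027]
[0.6402 0.2426 0.2027]
760 [319. 202.] [605.1 263.9] 21.6 6.4 57.8
10632 [320. 279.] [638.4 243. ] 68.1 36.3 -32.0
t 5.12 d [ 0.12  0.15 15.77] w [ 0.    0.   -0.01] rows 5.0
```

View pics/w2.png

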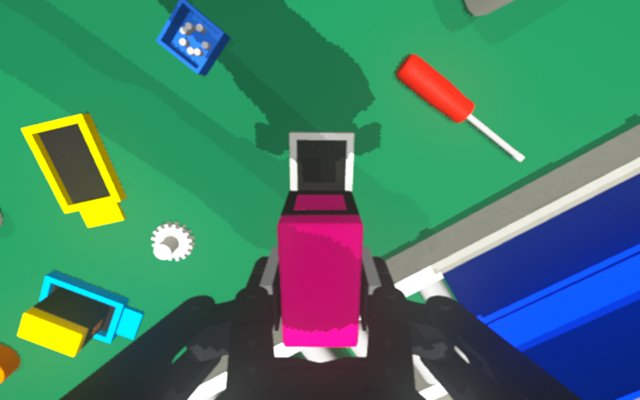

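The wrist view shows the magenta cartridge held upright and lined up with the grey tray. The tray's back edge is visible at row 133, columns 289–354.

>>> jog_arm:
  motion:
    - {"dx":0.1,"dy":0.1,"dz":6,"wx":0,"wy":0,"wz":0}
    - {"dx":0.1,"dy":0.1,"dz":11.5,"wx":0,"wy":0,"wz":0}
    - {"dx":0.1,"dy":0.1,"dz":14,"wx":0,"wy":0,"wz":0}
    - {"dx":0.1,"dy":0.1,"dz":15.4,"wx":0,"wy":0,"wz":0}
    - {"dx":0.1,"dy":0.1,"dz":15.9,"wx":0,"wy":0,"wz":0}
    - {"dx":0.1,"dy":0.1,"dz":15.9,"wx":0,"wy":0,"wz":0}
    - {"dx":0.1,"dy":0.1,"dz":15.9,"wx":0,"wy":0,"wz":0}

```text
time: 6.0
eef_pos: [0.6409, 0.2457, 0.0448]
eef_rot: [3.14, 0.001, 2.581]
wrist_force: [-0.1, -0.6, -1.3]
finger_gap: 0.0349
grasp_force: 51.0
```

>>> jog_arm:
  motion:
    - {"dx":0,"dy":0,"dz":0,"wx":0,"wy":0,"wz":0}
    - {"dx":0,"dy":0,"dz":0,"wx":0,"wy":0,"wz":0}
    - {"dx":0,"dy":0,"dz":0,"wx":0,"wy":0,"wz":0}
    - {"dx":0,"dy":0,"dz":0,"wx":0,"wy":0,"wz":0}
    - {"dx":0,"dy":0,"dz":0,"wx":0,"wy":0,"wz":0}
    - {"dx":0,"dy":0,"dz":0,"wx":0,"wy":0,"wz":0}
    - {"dx":0,"dy":0,"dz":-4,"wx":0,"wy":0,"wz":0}
    - {"dx":0,"dy":0,"dz":-10,"wx":0,"wy":0,"wz":0}
    - {"dx":0,"dy":0,"dz":-13,"wx":0,"wy":0,"wz":0}
    - {"dx":0,"dy":0,"dz":-13,"wx":0,"wy":0,"wz":0}
  gripper: 0

```text
time: 7.25
eef_pos: [0.6418, 0.2459, 0.1768]
eef_rot: [3.136, 0.003, 2.581]
wrist_force: [0.4, 0.1, 0.4]
finger_gap: 0.0854
grasp_force: 0.0
```

```bash
python3 - <<'E'
from h import *
d=cam('wrist')
print('s',np.round(robot.state()['eef_pos'],4))
for st,c,P in rects(d,'magenta',.054): print(st[4],c,*box(P))
for st,c,P in rects(d,'yellow',.012): print('yh',st[4],c,*box(P))
go(621,-101.5,170,209.5)
E
```

```text
s [0.6405 0.2456 0.1745]
3252 [318. 191.] [636.3 248.4] 69.2 37.0 -31.9
yh 4827 [ 56. 178.] [500.4  30.1] 115.6 75.5 -19.9
yh 2166 [ 29. 350.] [ 631.1 -157.2] 73.0 57.9 29.2
t 7.3 d [-16.81 -30.43   0.4 ] w [ 1.000e-02  2.000e-02 -1.027e+01] rows 8.0
```

>>> jog_arm:
  motion:
    - {"dx":-16.8,"dy":-30.4,"dz":0.4,"wx":0,"wy":0,"wz":-10.3}
    - {"dx":-16.8,"dy":-30.4,"dz":0.4,"wx":0,"wy":0,"wz":-10.3}
    - {"dx":-16.8,"dy":-30.4,"dz":0.4,"wx":0,"wy":0,"wz":-10.3}
    - {"dx":-16.8,"dy":-30.4,"dz":0.4,"wx":0,"wy":0,"wz":-10.3}
    - {"dx":-16.8,"dy":-30.4,"dz":0.4,"wx":0,"wy":0,"wz":-10.3}
    - {"dx":-16.8,"dy":-30.4,"dz":0.4,"wx":0,"wy":0,"wz":-10.3}
    - {"dx":-16.8,"dy":-30.4,"dz":0.4,"wx":0,"wy":0,"wz":-10.3}
    - {"dx":-16.8,"dy":-30.4,"dz":0.4,"wx":0,"wy":0,"wz":-10.3}
    - {"dx":-16.8,"dy":-30.4,"dz":0.4,"wx":0,"wy":0,"wz":-10.3}
    - {"dx":-16.8,"dy":-30.4,"dz":0.4,"wx":0,"wy":0,"wz":-10.3}

```text
time: 8.55
eef_pos: [0.6207, -0.0997, 0.1691]
eef_rot: [3.141, -0.0, -2.622]
wrist_force: [0.0, -0.8, -0.4]
finger_gap: 0.0856
grasp_force: 0.0
```

```bash
python3 - <<'E'
from h import *
d=cam('wrist')
cv2.imwrite('pics/w3.png',d['bgr'])
for st,c,P in rects(d,'yellow',.054): print(st[4],c,*box(P))
for st,c,P in rects(d,'cyan',.012): print('ch',st[4],c,*box(P))
go(621,-101.5,43,209.5)
E
```

```text
4215 [495. 150.] [507.   -1.2] 101.4 59.9 -19.8
109 [317. 157.] [ 589.2 -120.9] 21.5 2.4 -60.2
3216 [317. 197.] [ 620.  -103.4] 63.6 36.4 29.8
ch 3021 [319. 193.] [630.4 -95.7] 115.6 67.4 31.6
t 8.6 d [ 0.05 -0.14 12.62] w [0.   0.   0.04] rows 5.0
```

View pics/w3.png

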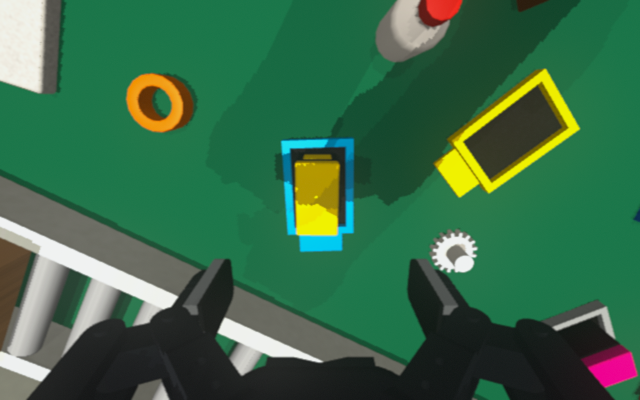

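The wrist view shows the yellow cartridge at (317,197), centred between the open jaws over the cyan holder. I'll descend, grip and lift.

>>> jog_arm:
  motion:
    - {"dx":0.1,"dy":-0.1,"dz":6,"wx":0,"wy":0,"wz":0}
    - {"dx":0.1,"dy":-0.1,"dz":10,"wx":0,"wy":0,"wz":0}
    - {"dx":0.1,"dy":-0.1,"dz":12.6,"wx":0,"wy":0,"wz":0}
    - {"dx":0.1,"dy":-0.1,"dz":12.6,"wx":0,"wy":0,"wz":0}
    - {"dx":0.1,"dy":-0.1,"dz":12.6,"wx":0,"wy":0,"wz":0}

```text
time: 9.22
eef_pos: [0.6212, -0.1026, 0.0445]
eef_rot: [-3.141, 0.001, -2.623]
wrist_force: [0.3, 0.4, 0.3]
finger_gap: 0.0858
grasp_force: 0.0
```

>>> jog_arm:
  motion:
    - {"dx":0,"dy":0,"dz":0,"wx":0,"wy":0,"wz":0}
    - {"dx":0,"dy":0,"dz":0,"wx":0,"wy":0,"wz":0}
    - {"dx":0,"dy":0,"dz":0,"wx":0,"wy":0,"wz":0}
    - {"dx":0,"dy":0,"dz":0,"wx":0,"wy":0,"wz":0}
    - {"dx":0,"dy":0,"dz":0,"wx":0,"wy":0,"wz":0}
    - {"dx":0,"dy":0,"dz":0,"wx":0,"wy":0,"wz":0}
    - {"dx":0,"dy":0,"dz":0,"wx":0,"wy":0,"wz":0}
    - {"dx":0,"dy":0,"dz":0,"wx":0,"wy":0,"wz":0}
  gripper: 1

```text
time: 10.22
eef_pos: [0.6209, -0.1029, 0.0442]
eef_rot: [-3.141, 0.001, -2.624]
wrist_force: [0.1, -0.4, 5.5]
finger_gap: 0.0348
grasp_force: 51.7
```

>>> jog_arm:
  motion:
    - {"dx":0,"dy":0,"dz":-4,"wx":0,"wy":0,"wz":0}
    - {"dx":0,"dy":0,"dz":-8,"wx":0,"wy":0,"wz":0}
    - {"dx":0,"dy":0,"dz":-12,"wx":0,"wy":0,"wz":0}
    - {"dx":0,"dy":0,"dz":-16,"wx":0,"wy":0,"wz":0}
    - {"dx":0,"dy":0,"dz":-16,"wx":0,"wy":0,"wz":0}
    - {"dx":0,"dy":0,"dz":-16,"wx":0,"wy":0,"wz":0}

```text
time: 10.98
eef_pos: [0.6194, -0.1026, 0.2022]
eef_rot: [3.14, -0.001, -2.624]
wrist_force: [-0.5, 0.4, -1.0]
finger_gap: 0.035
grasp_force: 51.0
```

```bash
python3 - <<'E'
from h import *
d=cam('top')
for k in ('yellow','cyan'):
  for st,c,P in rects(d,k,.012): print(k,st[4],c,*box(P))
go(489,30,200,160.1)
E
```

```text
yellow 757 [290. 215.] [501.   25.9] 117.2 66.2 -19.9
cyan 324 [334. 155.] [627.5 -70.6] 128.2 44.1 7.7
cyan 386 [430. 386.] [ 152.7 -265.6] 81.4 55.2 -73.4
t 11.03 d [ 4.74 17.96  0.2 ] w [ 0.01 -0.03  8.26] rows 7.0
```

>>> jog_arm:
  motion:
    - {"dx":4.7,"dy":18,"dz":0.2,"wx":0,"wy":0,"wz":8.3}
    - {"dx":4.7,"dy":18,"dz":0.2,"wx":0,"wy":0,"wz":8.3}
    - {"dx":4.7,"dy":18,"dz":0.2,"wx":0,"wy":0,"wz":8.3}
    - {"dx":4.7,"dy":18,"dz":0.2,"wx":0,"wy":0,"wz":8.3}
    - {"dx":4.7,"dy":18,"dz":0.2,"wx":0,"wy":0,"wz":8.3}
    - {"dx":4.7,"dy":18,"dz":0.2,"wx":0,"wy":0,"wz":8.3}
    - {"dx":4.7,"dy":18,"dz":0.2,"wx":0,"wy":0,"wz":8.3}
    - {"dx":4.7,"dy":18,"dz":0.2,"wx":0,"wy":0,"wz":8.3}
    - {"dx":4.7,"dy":18,"dz":0.2,"wx":0,"wy":0,"wz":8.3}

```text
time: 12.15
eef_pos: [0.4903, 0.0302, 0.2011]
eef_rot: [-3.142, -0.0, 2.79]
wrist_force: [-0.7, 0.1, -1.2]
finger_gap: 0.0352
grasp_force: 51.0
```

```bash
python3 - <<'E'
from h import *
d=cam('wrist')
for st,c,P in rects(d,'yellow',.2+.011): print(st[4],c,*box(P))
go(489,30,45.5,160.1)
E
```

```text
1537 [319. 155.] [436.1  49.3] 24.7 24.0 70.7
802 [320. 205.] [452.1  44. ] 21.0 6.8 69.9
10508 [320. 282.] [488.5  30.6] 66.5 35.9 -20.1
t 12.2 d [ 0.12 -0.06 15.57] w [-0.   -0.   -0.04] rows 5.0
```

>>> jog_arm:
  motion:
    - {"dx":0,"dy":0,"dz":6,"wx":0,"wy":0,"wz":0}
    - {"dx":0,"dy":0,"dz":11.5,"wx":0,"wy":0,"wz":0}
    - {"dx":0,"dy":0,"dz":14,"wx":0,"wy":0,"wz":0}
    - {"dx":0,"dy":0,"dz":15.3,"wx":0,"wy":0,"wz":0}
    - {"dx":0,"dy":0,"dz":15.7,"wx":0,"wy":0,"wz":0}
    - {"dx":0,"dy":0,"dz":15.7,"wx":0,"wy":0,"wz":0}
    - {"dx":0,"dy":0,"dz":15.7,"wx":0,"wy":0,"wz":0}

```text
time: 13.08
eef_pos: [0.4912, 0.0305, 0.0453]
eef_rot: [3.14, 0.002, 2.79]
wrist_force: [-0.6, 0.1, -1.6]
finger_gap: 0.0353
grasp_force: 51.1
```

>>> jog_arm:
  motion:
    - {"dx":0,"dy":0,"dz":0,"wx":0,"wy":0,"wz":0}
    - {"dx":0,"dy":0,"dz":0,"wx":0,"wy":0,"wz":0}
    - {"dx":0,"dy":0,"dz":0,"wx":0,"wy":0,"wz":0}
    - {"dx":0,"dy":0,"dz":0,"wx":0,"wy":0,"wz":0}
    - {"dx":0,"dy":0,"dz":0,"wx":0,"wy":0,"wz":0}
    - {"dx":0,"dy":0,"dz":0,"wx":0,"wy":0,"wz":0}
    - {"dx":0,"dy":0,"dz":-4,"wx":0,"wy":0,"wz":0}
    - {"dx":0,"dy":0,"dz":-10,"wx":0,"wy":0,"wz":0}
    - {"dx":0,"dy":0,"dz":-15,"wx":0,"wy":0,"wz":0}
    - {"dx":0,"dy":0,"dz":-15,"wx":0,"wy":0,"wz":0}
  gripper: 0

```text
time: 14.32
eef_pos: [0.4929, 0.0306, 0.1982]
eef_rot: [3.137, 0.007, 2.79]
wrist_force: [-0.1, 0.5, -0.1]
finger_gap: 0.0853
grasp_force: 0.0
```

```bash
python3 - <<'E'
from h import *
d=cam('wrist')
cv2.imwrite('pics/w4.png',d['bgr'])
for st,c,P in rects(d,'yellow',.054): print(st[4],c,*box(P))
go(439,-257.5,200,182)
E
```

```text
5477 [318. 181.] [486.4  30.5] 99.5 57.9 -19.5
t 14.38 d [ -5.01 -28.84  -0.46] w [ 0.01  0.04 -3.69] rows 7.0
```

View pics/w4.png

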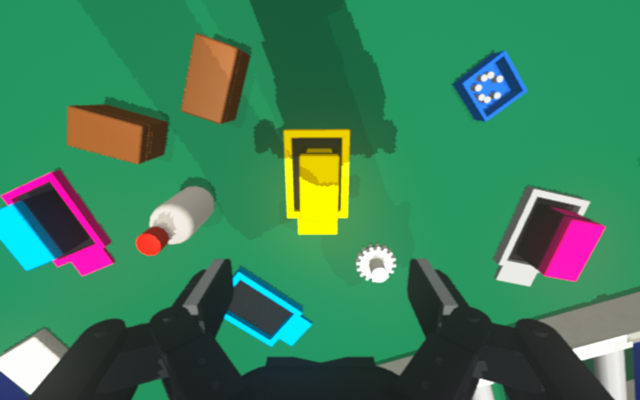

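The yellow cartridge stands in the yellow holder at (318,185). Magenta is in grey at (555,243), and nothing else has moved. Cyan is next.

>>> jog_arm:
  motion:
    - {"dx":-5,"dy":-28.8,"dz":-0.3,"wx":0,"wy":0,"wz":-3.7}
    - {"dx":-5,"dy":-28.8,"dz":-0.3,"wx":0,"wy":0,"wz":-3.7}
    - {"dx":-5,"dy":-28.8,"dz":-0.3,"wx":0,"wy":0,"wz":-3.7}
    - {"dx":-5,"dy":-28.8,"dz":-0.3,"wx":0,"wy":0,"wz":-3.7}
    - {"dx":-5,"dy":-28.8,"dz":-0.3,"wx":0,"wy":0,"wz":-3.7}
    - {"dx":-5,"dy":-28.8,"dz":-0.3,"wx":0,"wy":0,"wz":-3.7}
    - {"dx":-5,"dy":-28.8,"dz":-0.3,"wx":0,"wy":0,"wz":-3.7}
    - {"dx":-5,"dy":-28.8,"dz":-0.3,"wx":0,"wy":0,"wz":-3.7}
    - {"dx":-5,"dy":-28.8,"dz":-0.3,"wx":0,"wy":0,"wz":-3.7}

```text
time: 15.5
eef_pos: [0.4385, -0.2559, 0.197]
eef_rot: [3.141, -0.0, -3.103]
wrist_force: [0.1, -0.2, -0.3]
finger_gap: 0.0856
grasp_force: 0.0
```

```bash
python3 - <<'E'
from h import *
d=cam('wrist')
for st,c,P in rects(d,'cyan',.054): print(st[4],c,*box(P))
for st,c,P in rects(d,'magenta',.012): print('mh',st[4],c,*box(P))
go(439,-257.5,43.5,182)
E
```

```text
2811 [316. 186.] [ 434.1 -259.8] 68.3 36.7 2.2
461 [410. 321.] [ 582.9 -150.1] 63.3 15.6 29.5
mh 2501 [317. 183.] [ 446.7 -259. ] 114.3 66.6 2.7
t 15.55 d [-0.05 -0.14 15.37] w [ 0.   -0.    0.03] rows 5.0
```

>>> jog_arm:
  motion:
    - {"dx":0.1,"dy":-0.2,"dz":6,"wx":0,"wy":0,"wz":0}
    - {"dx":0.1,"dy":-0.2,"dz":11,"wx":0,"wy":0,"wz":0}
    - {"dx":0.1,"dy":-0.2,"dz":14,"wx":0,"wy":0,"wz":0}
    - {"dx":0.1,"dy":-0.2,"dz":15.4,"wx":0,"wy":0,"wz":0}
    - {"dx":0.1,"dy":-0.2,"dz":15.4,"wx":0,"wy":0,"wz":0}
    - {"dx":0.1,"dy":-0.2,"dz":15.4,"wx":0,"wy":0,"wz":0}

```text
time: 16.3
eef_pos: [0.4382, -0.2597, 0.0445]
eef_rot: [-3.141, 0.002, -3.105]
wrist_force: [0.0, 0.3, -0.2]
finger_gap: 0.0855
grasp_force: 0.0
```

>>> jog_arm:
  motion:
    - {"dx":0,"dy":0,"dz":0,"wx":0,"wy":0,"wz":0}
    - {"dx":0,"dy":0,"dz":0,"wx":0,"wy":0,"wz":0}
    - {"dx":0,"dy":0,"dz":0,"wx":0,"wy":0,"wz":0}
    - {"dx":0,"dy":0,"dz":0,"wx":0,"wy":0,"wz":0}
    - {"dx":0,"dy":0,"dz":0,"wx":0,"wy":0,"wz":0}
    - {"dx":0,"dy":0,"dz":0,"wx":0,"wy":0,"wz":0}
    - {"dx":0,"dy":0,"dz":0,"wx":0,"wy":0,"wz":0}
    - {"dx":0,"dy":0,"dz":0,"wx":0,"wy":0,"wz":0}
  gripper: 1

```text
time: 17.3
eef_pos: [0.4376, -0.2596, 0.0439]
eef_rot: [-3.141, 0.001, -3.106]
wrist_force: [-0.4, 0.5, 5.5]
finger_gap: 0.0353
grasp_force: 50.8
```

>>> jog_arm:
  motion:
    - {"dx":0,"dy":0,"dz":-4,"wx":0,"wy":0,"wz":0}
    - {"dx":0,"dy":0,"dz":-8,"wx":0,"wy":0,"wz":0}
    - {"dx":0,"dy":0,"dz":-12,"wx":0,"wy":0,"wz":0}
    - {"dx":0,"dy":0,"dz":-16,"wx":0,"wy":0,"wz":0}
    - {"dx":0,"dy":0,"dz":-16,"wx":0,"wy":0,"wz":0}
    - {"dx":0,"dy":0,"dz":-16,"wx":0,"wy":0,"wz":0}

```text
time: 18.05
eef_pos: [0.4365, -0.2588, 0.2023]
eef_rot: [3.141, -0.001, -3.105]
wrist_force: [-0.4, -0.1, -2.6]
finger_gap: 0.0355
grasp_force: 50.8
```

```bash
python3 - <<'E'
from h import *
go(621.5,-101,200,211.5)
E
```

```text
t 18.05 d [-19.06  15.1    0.22] w [ 0.01 -0.01 -4.9 ] rows 6.0
```

>>> jog_arm:
  motion:
    - {"dx":-19.1,"dy":15.1,"dz":0.2,"wx":0,"wy":0,"wz":-4.9}
    - {"dx":-19.1,"dy":15.1,"dz":0.2,"wx":0,"wy":0,"wz":-4.9}
    - {"dx":-19.1,"dy":15.1,"dz":0.2,"wx":0,"wy":0,"wz":-4.9}
    - {"dx":-19.1,"dy":15.1,"dz":0.2,"wx":0,"wy":0,"wz":-4.9}
    - {"dx":-19.1,"dy":15.1,"dz":0.2,"wx":0,"wy":0,"wz":-4.9}
    - {"dx":-19.1,"dy":15.1,"dz":0.2,"wx":0,"wy":0,"wz":-4.9}
    - {"dx":-19.1,"dy":15.1,"dz":0.2,"wx":0,"wy":0,"wz":-4.9}
    - {"dx":-19.1,"dy":15.1,"dz":0.2,"wx":0,"wy":0,"wz":-4.9}

```text
time: 19.05
eef_pos: [0.6219, -0.1028, 0.2013]
eef_rot: [-3.142, -0.0, -2.595]
wrist_force: [-0.4, 0.5, -1.3]
finger_gap: 0.0351
grasp_force: 50.7
```

```bash
python3 - <<'E'
from h import *
d=cam('wrist')
for st,c,P in rects(d,'cyan',.2+.011): print(st[4],c,*box(P))
for st,c,P in rects(d,'magenta',.012): print('mh',st[4],c,*box(P))
go(621.5,-101,45.5,211.5)
E
```

```text
1401 [321. 156.] [ 573.  -131.9] 25.0 23.1 -58.7
712 [320. 204.] [ 586.7 -124.2] 20.3 6.0 -58.6
10413 [320. 281.] [ 620.3 -103.7] 66.6 35.9 31.3
mh 1902 [571. 353.] [650.5 298.8] 75.8 55.3 -31.5
t 19.1 d [-0.03  0.16 15.59] w [-0.   -0.   -0.02] rows 5.0
```

>>> jog_arm:
  motion:
    - {"dx":0,"dy":0.1,"dz":6,"wx":0,"wy":0,"wz":0}
    - {"dx":0,"dy":0.1,"dz":11.5,"wx":0,"wy":0,"wz":0}
    - {"dx":0,"dy":0.1,"dz":14,"wx":0,"wy":0,"wz":0}
    - {"dx":0,"dy":0.1,"dz":15.3,"wx":0,"wy":0,"wz":0}
    - {"dx":0,"dy":0.1,"dz":15.7,"wx":0,"wy":0,"wz":0}
    - {"dx":0,"dy":0.1,"dz":15.7,"wx":0,"wy":0,"wz":0}
    - {"dx":0,"dy":0.1,"dz":15.7,"wx":0,"wy":0,"wz":0}

```text
time: 19.98
eef_pos: [0.623, -0.1008, 0.0457]
eef_rot: [-3.14, 0.002, -2.592]
wrist_force: [0.3, -0.1, -1.6]
finger_gap: 0.0352
grasp_force: 50.6
```

>>> jog_arm:
  motion:
    - {"dx":0,"dy":0,"dz":0,"wx":0,"wy":0,"wz":0}
    - {"dx":0,"dy":0,"dz":0,"wx":0,"wy":0,"wz":0}
    - {"dx":0,"dy":0,"dz":0,"wx":0,"wy":0,"wz":0}
    - {"dx":0,"dy":0,"dz":0,"wx":0,"wy":0,"wz":0}
    - {"dx":0,"dy":0,"dz":0,"wx":0,"wy":0,"wz":0}
    - {"dx":0,"dy":0,"dz":0,"wx":0,"wy":0,"wz":0}
    - {"dx":0,"dy":0,"dz":-4,"wx":0,"wy":0,"wz":0}
    - {"dx":0,"dy":0,"dz":-10,"wx":0,"wy":0,"wz":0}
    - {"dx":0,"dy":0,"dz":-14,"wx":0,"wy":0,"wz":0}
    - {"dx":0,"dy":0,"dz":-14,"wx":0,"wy":0,"wz":0}
  gripper: 0

```text
time: 21.22
eef_pos: [0.6244, -0.101, 0.1885]
eef_rot: [-3.137, 0.006, -2.592]
wrist_force: [0.1, 0.6, 0.2]
finger_gap: 0.0854
grasp_force: 0.0
```

```bash
python3 - <<'E'
from h import *
d=cam('wrist')
cv2.imwrite('pics/w5.png',d['bgr'])
go(638.5,246,185,148)
E
```

```text
t 21.27 d [-19.43  28.76   0.1 ] w [-0.    0.03 10.58] rows 8.0
```

View pics/w5.png

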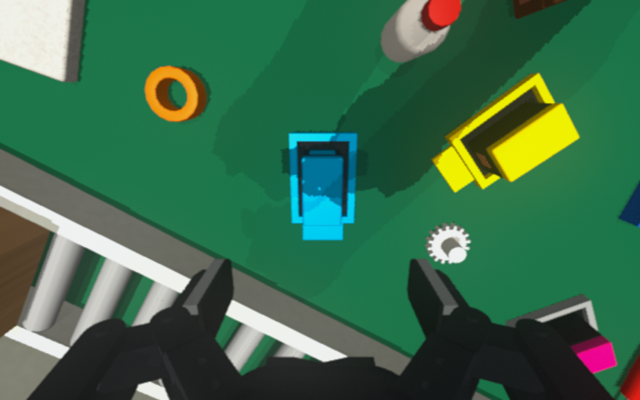

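The cyan cartridge stands in the cyan holder at (322,185), with gear, tape and bottle untouched. I'm going back for magenta.

>>> jog_arm:
  motion:
    - {"dx":-19.4,"dy":28.8,"dz":0.1,"wx":0,"wy":0,"wz":10.6}
    - {"dx":-19.4,"dy":28.8,"dz":0.1,"wx":0,"wy":0,"wz":10.6}
    - {"dx":-19.4,"dy":28.8,"dz":0.1,"wx":0,"wy":0,"wz":10.6}
    - {"dx":-19.4,"dy":28.8,"dz":0.1,"wx":0,"wy":0,"wz":10.6}
    - {"dx":-19.4,"dy":28.8,"dz":0.1,"wx":0,"wy":0,"wz":10.6}
    - {"dx":-19.4,"dy":28.8,"dz":0.1,"wx":0,"wy":0,"wz":10.6}
    - {"dx":-19.4,"dy":28.8,"dz":0.1,"wx":0,"wy":0,"wz":10.6}
    - {"dx":-19.4,"dy":28.8,"dz":0.1,"wx":0,"wy":0,"wz":10.6}
    - {"dx":-19.4,"dy":28.8,"dz":0.1,"wx":0,"wy":0,"wz":10.6}
    - {"dx":-19.4,"dy":28.8,"dz":0.1,"wx":0,"wy":0,"wz":10.6}

```text
time: 22.52
eef_pos: [0.6376, 0.2446, 0.1834]
eef_rot: [-3.141, 0.0, 2.579]
wrist_force: [-0.5, 0.3, 0.2]
finger_gap: 0.0853
grasp_force: 0.0
```

```bash
python3 - <<'E'
from h import *
d=cam('wrist')
for st,c,P in rects(d,'magenta',.054): print(st[4],c,*box(P))
go(638.5,246,43.5,148)
E
```

```text
3055 [323. 192.] [636.6 248.3] 69.3 36.8 -32.9
t 22.57 d [-0.02  0.14 13.99] w [ 0.    0.   -0.04] rows 5.0
```

>>> jog_arm:
  motion:
    - {"dx":0,"dy":0.2,"dz":6,"wx":0,"wy":0,"wz":0}
    - {"dx":0,"dy":0.2,"dz":10.5,"wx":0,"wy":0,"wz":0}
    - {"dx":0,"dy":0.2,"dz":13,"wx":0,"wy":0,"wz":0}
    - {"dx":0,"dy":0.2,"dz":14,"wx":0,"wy":0,"wz":0}
    - {"dx":0,"dy":0.2,"dz":14,"wx":0,"wy":0,"wz":0}
    - {"dx":0,"dy":0.2,"dz":14,"wx":0,"wy":0,"wz":0}

```text
time: 23.32
eef_pos: [0.6394, 0.2482, 0.0449]
eef_rot: [3.139, 0.001, 2.581]
wrist_force: [-0.8, -0.9, -0.4]
finger_gap: 0.0857
grasp_force: 0.0
```

>>> jog_arm:
  motion:
    - {"dx":0,"dy":0,"dz":0,"wx":0,"wy":0,"wz":0}
    - {"dx":0,"dy":0,"dz":0,"wx":0,"wy":0,"wz":0}
    - {"dx":0,"dy":0,"dz":0,"wx":0,"wy":0,"wz":0}
    - {"dx":0,"dy":0,"dz":0,"wx":0,"wy":0,"wz":0}
    - {"dx":0,"dy":0,"dz":0,"wx":0,"wy":0,"wz":0}
    - {"dx":0,"dy":0,"dz":0,"wx":0,"wy":0,"wz":0}
    - {"dx":0,"dy":0,"dz":0,"wx":0,"wy":0,"wz":0}
    - {"dx":0,"dy":0,"dz":0,"wx":0,"wy":0,"wz":0}
  gripper: 1

```text
time: 24.32
eef_pos: [0.6387, 0.2482, 0.0439]
eef_rot: [3.141, 0.001, 2.581]
wrist_force: [-0.1, 0.6, 6.0]
finger_gap: 0.035
grasp_force: 52.3
```

>>> jog_arm:
  motion:
    - {"dx":0,"dy":0,"dz":-4,"wx":0,"wy":0,"wz":0}
    - {"dx":0,"dy":0,"dz":-8,"wx":0,"wy":0,"wz":0}
    - {"dx":0,"dy":0,"dz":-12,"wx":0,"wy":0,"wz":0}
    - {"dx":0,"dy":0,"dz":-16,"wx":0,"wy":0,"wz":0}
    - {"dx":0,"dy":0,"dz":-17,"wx":0,"wy":0,"wz":0}
    - {"dx":0,"dy":0,"dz":-17,"wx":0,"wy":0,"wz":0}

```text
time: 25.08
eef_pos: [0.6379, 0.2479, 0.2125]
eef_rot: [-3.141, -0.001, 2.581]
wrist_force: [0.7, -0.4, -2.5]
finger_gap: 0.0352
grasp_force: 51.6
```

```bash
python3 - <<'E'
from h import *
go(437.5,-258,215,182.7)
E
```

```text
t 25.07 d [ -9.94 -53.49  -0.22] w [-0.   -0.01 -5.81] rows 11.0
```

>>> jog_arm:
  motion:
    - {"dx":-9.9,"dy":-53.5,"dz":-0.2,"wx":0,"wy":0,"wz":-5.8}
    - {"dx":-9.9,"dy":-53.5,"dz":-0.2,"wx":0,"wy":0,"wz":-5.8}
    - {"dx":-9.9,"dy":-53.5,"dz":-0.2,"wx":0,"wy":0,"wz":-5.8}
    - {"dx":-9.9,"dy":-53.5,"dz":-0.2,"wx":0,"wy":0,"wz":-5.8}
    - {"dx":-9.9,"dy":-53.5,"dz":-0.2,"wx":0,"wy":0,"wz":-5.8}
    - {"dx":-9.9,"dy":-53.5,"dz":-0.2,"wx":0,"wy":0,"wz":-5.8}
    - {"dx":-9.9,"dy":-53.5,"dz":-0.2,"wx":0,"wy":0,"wz":-5.8}
    - {"dx":-9.9,"dy":-53.5,"dz":-0.2,"wx":0,"wy":0,"wz":-5.8}
    - {"dx":-9.9,"dy":-53.5,"dz":-0.2,"wx":0,"wy":0,"wz":-5.8}
    - {"dx":-9.9,"dy":-53.5,"dz":-0.2,"wx":0,"wy":0,"wz":-5.8}
    - {"dx":-9.9,"dy":-53.5,"dz":-0.2,"wx":0,"wy":0,"wz":-5.8}
    - {"dx":-9.9,"dy":-53.5,"dz":-0.2,"wx":0,"wy":0,"wz":-5.8}

```text
time: 26.58
eef_pos: [0.4378, -0.2561, 0.2144]
eef_rot: [3.141, -0.001, -3.093]
wrist_force: [-0.2, 0.7, -2.1]
finger_gap: 0.035
grasp_force: 51.5
```

```bash
python3 - <<'E'
from h import *
d=cam('wrist')
for st,c,P in rects(d,'magenta',.215+.011): print(st[4],c,*box(P))
go(437.5,-258,45.5,182.7)
E
```

```text
1417 [317. 156.] [ 381.  -260.3] 25.4 23.1 2.9
843 [320. 208.] [ 397.9 -258.2] 20.8 6.8 -87.2
10428 [320. 285.] [ 436.3 -256.3] 66.0 35.1 2.8
t 26.62 d [ 0.04 -0.19 16.92] w [ 0.01 -0.01  0.02] rows 5.0
```

>>> jog_arm:
  motion:
    - {"dx":0,"dy":-0.1,"dz":6,"wx":0,"wy":0,"wz":0}
    - {"dx":0,"dy":-0.1,"dz":12,"wx":0,"wy":0,"wz":0}
    - {"dx":0,"dy":-0.1,"dz":15,"wx":0,"wy":0,"wz":0}
    - {"dx":0,"dy":-0.1,"dz":16.5,"wx":0,"wy":0,"wz":0}
    - {"dx":0,"dy":-0.1,"dz":17,"wx":0,"wy":0,"wz":0}
    - {"dx":0,"dy":-0.1,"dz":17,"wx":0,"wy":0,"wz":0}
    - {"dx":0,"dy":-0.1,"dz":17,"wx":0,"wy":0,"wz":0}

```text
time: 27.5
eef_pos: [0.4385, -0.2591, 0.0465]
eef_rot: [-3.141, 0.002, -3.095]
wrist_force: [-0.0, 0.1, -1.3]
finger_gap: 0.035
grasp_force: 51.5
```

>>> jog_arm:
  motion:
    - {"dx":0,"dy":0,"dz":0,"wx":0,"wy":0,"wz":0}
    - {"dx":0,"dy":0,"dz":0,"wx":0,"wy":0,"wz":0}
    - {"dx":0,"dy":0,"dz":0,"wx":0,"wy":0,"wz":0}
    - {"dx":0,"dy":0,"dz":0,"wx":0,"wy":0,"wz":0}
    - {"dx":0,"dy":0,"dz":0,"wx":0,"wy":0,"wz":0}
    - {"dx":0,"dy":0,"dz":0,"wx":0,"wy":0,"wz":0}
    - {"dx":0,"dy":0,"dz":-4,"wx":0,"wy":0,"wz":0}
    - {"dx":0,"dy":0,"dz":-10,"wx":0,"wy":0,"wz":0}
    - {"dx":0,"dy":0,"dz":-16,"wx":0,"wy":0,"wz":0}
    - {"dx":0,"dy":0,"dz":-20,"wx":0,"wy":0,"wz":0}
    - {"dx":0,"dy":0,"dz":-20,"wx":0,"wy":0,"wz":0}
    - {"dx":0,"dy":0,"dz":-20,"wx":0,"wy":0,"wz":0}
  gripper: 0

```text
time: 29.0
eef_pos: [0.4371, -0.2583, 0.2446]
eef_rot: [3.141, -0.001, -3.095]
wrist_force: [-0.2, 0.1, -0.5]
finger_gap: 0.0851
grasp_force: 0.0
```

```bash
python3 - <<'E'
from h import *
d=cam('wrist');cv2.imwrite('pics/w6.png',d['bgr'])
d=cam('scene');cv2.imwrite('pics/s6.png',cv2.resize(d['bgr'][100:340,150:470],None,fx=2.4,fy=2.4))
E
```

```text
(no output)
```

View pics/w6.png

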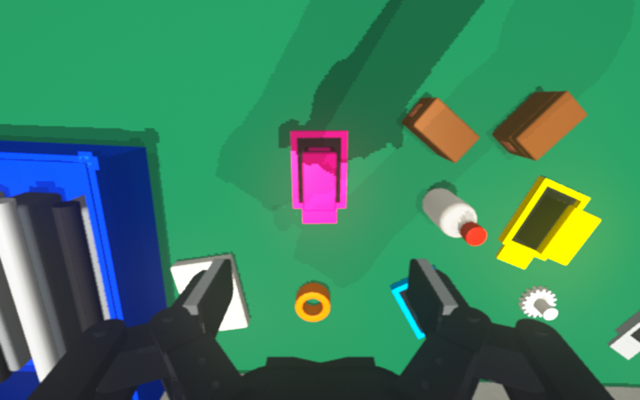

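View pics/s6.png

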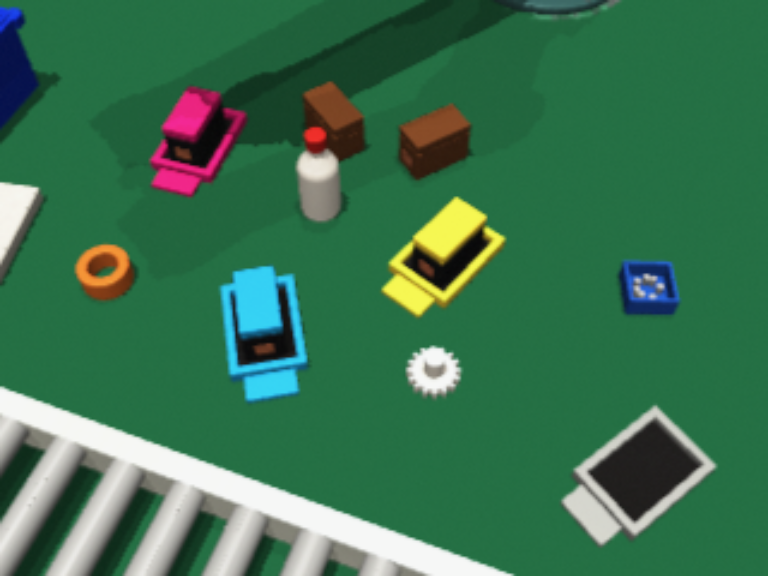

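The scene crop shows all three cartridges upright in their own holders: magenta (195,135), cyan (262,320), yellow (445,245). Grey is empty at (645,470), and the bottle, tape and gear are undisturbed.

```bash
python3 -c "
from workcell import robot
print(robot.hand_in())"
```

```text
the job is handed in; nothing more can be done
None
```

I handed the job in at about 29 s: in the final pictures all three cartridges stand upright in their own-colour holders, the grey holder is empty, and the bottle, tape roll, gear and brown look-alikes look undisturbed.

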